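Heft the tins and slide the full one into the stock bay

TASK

Three identical sealed tins stand on the bench: one is full of parts, the other two are nearly empty. Feel by lifting which is the full one, and slide it lengthwise under the roof of the blue stock bay until it is fully home against the back stop. Leave the nearly empty tins standing where they were (set down again in the same place if you lifted them), and never tip any tin.

Things in the scene. Friction and masses are not known exactly. Their poses are not given: they have to be found in the camera images.
- tin_1: One of three identical sealed tins (green, silver lid, white label): 84 long (x) x 60 wide (y) x 50 mm high, origin at the centre of the underside, z up. One of the three is full (0.5 to 0.8 kg in all), the others nearly empty (under 0.25 kg); any may be the full one, whatever its place or name. The hidden contents lie in the middle and may shift 2 mm.
- tin_2: One of three identical sealed tins (green, silver lid, white label): 84 long (x) x 60 wide (y) x 50 mm high, origin at the centre of the underside, z up. One of the three is full (0.5 to 0.8 kg in all), the others nearly empty (under 0.25 kg); any may be the full one, whatever its place or name. The hidden contents lie in the middle and may shift 2 mm.
- tin_3: One of three identical sealed tins (green, silver lid, white label): 84 long (x) x 60 wide (y) x 50 mm high, origin at the centre of the underside, z up. One of the three is full (0.5 to 0.8 kg in all), the others nearly empty (under 0.25 kg); any may be the full one, whatever its place or name. The hidden contents lie in the middle and may shift 2 mm.
- rack: Blue sheet-metal bay for one tin, fixed to the bench. Floor plate 192 (x) x 100 (y) x 8 mm thick; origin at the centre of its underside; x points into the bay (away from the robot), z up. The half with x < 0 is an open loading plate. From x = 14 to 94 mm it has side walls and a roof, so a tin can only be slid in from the loading plate, short end first. The face of the back stop is at x = 88 mm.
- plate: The bay's blue floor plate alone, part of the rack: 192 x 100 x 8 mm, same origin and axes as the rack.
- load (a point): Middle of the loading plate, on its upper surface (50 mm in front of the rack's origin, 8 mm above the bench); axes as the rack's. A tin set down here, lengthwise, stands just outside the mouth.
- home (a point): Centre of the underside of a tin that is fully home, on the plate's upper surface, 96 mm beyond point load along x; axes as the rack's. The bay is 72 mm wide and 58 mm high inside; the roof's top is 70 mm above the bench. A tin fully home sticks out 10 mm in front of the roof. Lips at the mouth (rack x = -2 to 18 mm) flare outward.
Mind the look-alikes: they are no part of the job. Leave any pink, purple or turquoise look-alike of the tin_1 alone.

How it is judged:
At the end, for the whole second after the job is handed in: The full tin (the one that weighs more than 4.2 N on the bay's floor plate) stands level (within 0.12 rad) in the bay, within 6 mm of the back stop and 8 mm of the bay's centre line; the other two tins stand upright (within 0.12 rad) within 40 mm of where they started; all tins at rest and released (((x of tin_1 in the frame of home above -0.006 m and y of tin_1 in the frame of home between -0.008 and 0.008 m and contact force between tin_1 and plate above 4.2 N and linear speed of each of tin_1, tin_2, tin_3 below 0.02 m/s and angle between each of tin_1, tin_2, tin_3's own z axis and vertical below 0.12 rad and distance of each of tin_2, tin_3 from where it was at the start of the episode below 0.04 m) or (x of tin_2 in the frame of home above -0.006 m and y of tin_2 in the frame of home between -0.008 and 0.008 m and contact force between tin_2 and plate above 4.2 N and linear speed of each of tin_2, tin_1, tin_3 below 0.02 m/s and angle between each of tin_2, tin_1, tin_3's own z axis and vertical below 0.12 rad and distance of each of tin_1, tin_3 from where it was at the start of the episode below 0.04 m) or (x of tin_3 in the frame of home above -0.006 m and y of tin_3 in the frame of home between -0.008 and 0.008 m and contact force between tin_3 and plate above 4.2 N and linear speed of each of tin_3, tin_1, tin_2 below 0.02 m/s and angle between each of tin_3, tin_1, tin_2's own z axis and vertical below 0.12 rad and distance of each of tin_1, tin_2 from where it was at the start of the episode below 0.04 m))); the robot touches nothing.
It fails at once if a tin is tipped by more than 0.6 rad (angle between any of tin_1, tin_2, tin_3's own z axis and vertical above 0.6 rad).
It also fails if it takes over 72 s, if anything falls off the work surface, if the arm or the gripper's body presses on something with over 40 N, if the wrist force passes 120 N, or if a joint passes its speed limit or range.

ROBOT

A 6-joint arm with a two-finger parallel gripper is mounted at the origin on a cart in front of the work surface, level with it; the furniture and walls round the work are solid. World frame = base frame: x ahead of the robot, y to its left, z up, the work surface at z = 0. Lengths are in m, angles in rad, forces in N, time in s.
With the tool pointing down it reaches from about 0.35 to 0.975 m from the base axis. Payload 4.9 kg.
Tool frame: the origin (TCP) lies midway between the tips of the shut fingers; the grasp point (between the pads) lies 19 mm behind it; z points along the fingers, y is the line along which they close (so a half turn about z gives the same grasp; the last joint's range is limited). The gripper opens to 85 mm and grips with 20 to 120 N. Pads are 22 mm wide; open, the fingers measure 114 mm over their backs; the gripper's body (76 mm by 85 mm) begins 54 mm behind the grasp point. The pads swing forward as they close: fully open they stand 13 mm farther back than shut.
Start: joints at [1.155, 0.053, 1.613, -0, 1.476, -0.119], TCP at [0.183, 0.598, 0.231] pointing down, gripper open.
Joint ranges: [-3.01, 3.01], [-1.01, 2.22], [0.06, 2.58], [-1.02, 4.17], [0.09, 2.62], [-3.14, 3.14]. Speed limits (rad/s): [2.57, 2.57, 3.14, 3.14, 3.14, 3.14].

INTERFACE

Orientations are given as a unit quaternion [w, x, y, z].
In Python, from plant import * gives the robot as it stands.
- The arm moves only by the tool jog_arm, never from a script. Its argument "targets" is a list of rows, each a list of 3 entries, a list of its own where there are three numbers: the shift along the tool's x, y, z in units of 25 mm (1.0 is 25 mm), then the turn, a rotation vector about the tool's x, y, z in units of 8 degrees (1.0 is 8 degrees), then the opening in per cent of the stroke, from 0 (shut) to 100 (fully open). A call has 1 to 8 rows; each row is the pose to reach, as a shift and turn from the pose commanded when the call began, along the tool's axes at that moment; what a row does not reach only later rows make up. A row lasts 1/8 s, in which the tool goes at most 62.5 mm and 10.7 degrees, less where a joint would pass 70% of its speed; a pose out of reach is approached as far as the arm can. A call with a gripper value outside its range is refused whole. The fingers move at their own pace and stop on an object; the grip force is fixed at half the most. Time passes only in rows, so rows that repeat a pose let the fingers close. It gives the time, the measured TCP pose, the force, the opening and the grip force at its end, in the units of the state.
- state(): the state, without advancing time (a new reading comes with each control period).
- grab_frame(name): name is "scene" or "side" or "wrist"; returns (picture, depth): 420x560x3 uint8, red, green, blue; 420x560 float32, m along the optical axis (not along the pixel's ray), 0 where there is no reading.
- camera_params(name): a dict with "fovy" (degrees; the focal length in pixels is half the picture's height over the tangent of half this angle, whatever the lens; pixels are square), "cx", "cy" (the principal point, pixels), "dist" ([k1, k2, p1, p2, k3] as OpenCV has them; the pictures are not rectified), "rvec" (rotation vector, rad) and "tvec" (3), from world to camera coordinates, as OpenCV has them; the wrist camera has in their place "hand_eye" (4x4, takes a point from camera to tool coordinates, whose origin is the TCP and whose axes are the flange's). Camera axes: x right, y down, z forward; pixel columns grow to the right and rows downward; lengths in m; the calibration is good to about 2 mm. A picture is of the moment at which its call begins: read the wrist's pose just before it. camera_params takes no time and is no camera call.
- job_done(): hands the job in; it is judged then, once.
The state is a dict: "time": time; "joint_pos": joint angles; "joint_vel": joint speeds; "joint_efforts": joint torques, N m; "tool_pos": TCP position; "tool_rot": TCP orientation; "contact_force": force on the tool from outside, world axes, zero at the start; "ft_torque": the same for the moment, N m; "gripper_width": opening from 0.0 (shut) to 1.0 (fully open); "grasp_force": force on a finger pad.
Only numpy, scipy, OpenCV 4.12 (cv2) and the standard library are available. Lean on these libraries where they do the work, as an engineer would, in place of code of your own. Each camera call takes 0.05 s, during which the arm holds its last target. There are 200 camera calls.

## Working session

There is one attempt and no reset: what is moved stays moved. The work goes in short steps, Python scripts to look and compute and a tool call to move; the robot and the scene stay as the last step left them, time stands still between calls to the robot, and variables do not carry over. Pictures are saved under pics/ and viewed, at most 10 in all, crops included, and the job is handed in when it is done.

Besides the shell and the picture viewer there is one more tool, called after "Call:" as name(argument=value, ...), one argument or row to a line, values as JSON. jog_arm: Moves the arm, as the interface text tells. Its arguments: {"type":"object","properties":{"targets":{"type":"array"}},"required":["targets"]}

```bash
mkdir -p pics; ls
python3 - <<'E'
from plant import *
import cv2,numpy as np
for n in("scene","side"):
    p,d=grab_frame(n); np.savez(f"/tmp/{n}.npz",p=p,d=d); cv2.imwrite(f"pics/{n}0.png",p[:,:,::-1]); print(n,camera_params(n))
print(camera_params("wrist")); s=state(); print(s)
E
```

```text
pics
scene {'fovy': 46.98206847162866, 'cx': 274.79697104385133, 'cy': 206.2477467857046, 'dist': array([-0.13891806,  0.        ,  0.        ,  0.        ,  0.        ]), 'rvec': array([ 2.23504663, -0.62000404,  0.29091909]), 'tvec': array([-0.50927727,  0.08754864,  1.37956923])}
side {'fovy': 49.163635247473906, 'cx': 280.77386033476296, 'cy': 200.2057452987734, 'dist': array([-0.15389806,  0.        ,  0.        ,  0.        ,  0.        ]), 'rvec': array([ 2.18545322, -0.65766802,  0.30028902]), 'tvec': array([-0.52908539,  0.10611995,  1.27244703])}
{'fovy': 71.67784873434509, 'cx': 281.06508531365216, 'cy': 207.22442439081274, 'dist': array([0.01035834, 0.        , 0.        , 0.        , 0.        ]), 'hand_eye': array([[-6.93681581e-04, -9.54961022e-01, -2.96730460e-01,
         7.60777378e-02],
       [ 9.99999079e-01, -1.00853635e-03,  9.08002357e-04,
        -9.63025538e-04],
       [-1.16637031e-03, -2.96729557e-01,  9.54960842e-01,
        -1.41771247e-01],
       [ 0.00000000e+00,  0.00000000e+00,  0.00000000e+00,
         1.00000000e+00]])}
{'time': 0.1, 'joint_pos': array([ 1.15500538e+00,  5.33342361e-02,  1.61418823e+00, -2.89921539e-05,
        1.47602617e+00, -1.18983435e-01]), 'joint_vel': array([ 0.00092903, -0.0005076 , -0.00370557,  0.00076725, -0.00056081,
       -0.00015087]), 'joint_efforts': array([-9.16715271e-05, -3.94903672e+01, -3.71362853e+01, -1.25310066e-04,
        3.90861591e-03, -6.75227767e-06]), 'tool_pos': array([0.18255228, 0.59713322, 0.23014023]), 'tool_rot': array([-2.44480579e-04,  1.47858181e-01,  9.89008090e-01, -9.47050728e-04]), 'contact_force': array([ 0.04493639, -0.72246898, -0.89904577]), 'ft_torque': array([-0.02174392,  0.00973145,  0.01959467]), 'grasp_force': 0.0, 'gripper_width': 1.0010311193123131}
```

View pics/scene0.png

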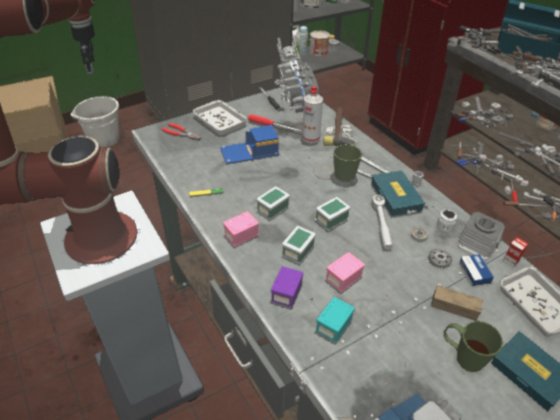

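View pics/side0.png

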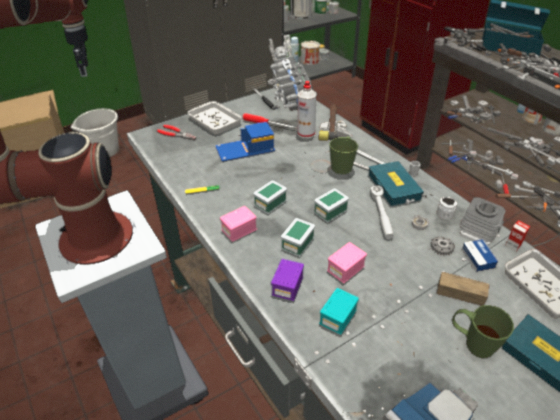

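The scene view shows three green and silver tins at about (273,202), (333,212) and (299,243), and the blue bay with its loading plate at about (250,147). The look-alikes are pink (241,229) and (345,272), purple (287,286) and turquoise (336,318). I'll measure the green ones and the bay.

```bash
cat > h.py <<'E'
import cv2,numpy as np
from scipy.spatial.transform import Rotation as R
def K(c,h=420):
    f=h/2/np.tan(np.radians(c["fovy"]/2)); return np.array([[f,0,c["cx"]],[0,f,c["cy"]],[0,0,1.]])
def Twc(c,s=None):  # camera->world R,t
    if "rvec" in c:
        r=cv2.Rodrigues(c["rvec"])[0]; return r.T,-r.T@c["tvec"]
    q=s["tool_rot"]; r=R.from_quat(q[[1,2,3,0]]).as_matrix(); H=c["hand_eye"]
    return r@H[:3,:3], r@H[:3,3]+s["tool_pos"]
def rays(c,px):
    u=cv2.undistortPoints(np.float64(px).reshape(-1,1,2),K(c),c["dist"]).reshape(-1,2)
    return np.c_[u,np.ones(len(u))]
def plane(c,px,z,s=None):
    r,t=Twc(c,s); d=rays(c,px)@r.T; return t+d*((z-t[2])/d[:,2])[:,None]
def cloud(c,px,depth,s=None):
    r,t=Twc(c,s); px=np.int32(px); return t+(rays(c,px)*depth[px[:,1],px[:,0]][:,None])@r.T
def blobs(m,amin=60):
    n,l,st,ce=cv2.connectedComponentsWithStats(m.astype(np.uint8))
    return [(ce[i],np.argwhere(l==i)[:,::-1]) for i in range(1,n) if st[i,4]>amin]
def rect(P):  # centre, size (long, short), yaw of long axis deg
    (x,y),(w,h),a=cv2.minAreaRect(np.float32(P[:,:2]*1000))
    if w<h: w,h,a=h,w,a+90
    return np.round([x,y,w,h,(a+90)%180-90],1)
E
python3 - <<'E'
from plant import *
from h import *
for n in("scene","side"):
    z=np.load(f"/tmp/{n}.npz");p,d=z["p"],z["d"];c=camera_params(n)
    hsv=cv2.cvtColor(p,cv2.COLOR_RGB2HSV);H,S,V=[hsv[...,i].astype(int) for i in range(3)]
    g=(abs(H-75)<20)&(S>90)&(V>30); g[:170]=0; g[270:]=0
    for ce,px in blobs(g,50):
        if ce[0]<230 or ce[0]>370: continue
        hh=cloud(c,px,d)[:,2]
        top=px[hh>.042]
        if len(top)>30: print(n,"tin",ce.round(),len(top),rect(plane(c,top,.05)),np.median(hh[hh>.042]).round(4))
    b=(abs(H-110)<12)&(S>130)&(V>50); b[200:]=0
    for ce,px in blobs(b,150):
        P=cloud(c,px,d); print(n,"blue",ce.round(),len(px))
        for lo,hi in((-.002,.016),(.063,.078)):
            Q=P[(P[:,2]>lo)&(P[:,2]<hi)]
            if len(Q)>20: print("  ",lo,len(Q),rect(Q),np.median(Q,0).round(4))
    if n=="scene": cv2.imwrite("pics/crop.png",cv2.resize(p[115:300,190:380,::-1],None,fx=3.2,fy=3.2,interpolation=2))
E
```

```text
scene blue [263. 133.] 283
   0.063 279 [629.1 130.6  87.5  78.5  74.9] [0.628  0.1304 0.0692]
scene blue [236. 153.] 366
   -0.002 366 [531.7 156.   98.7  90.2  77.4] [0.5326 0.1544 0.0067]
side tin [270. 190.] 127 [ 497.9 -147.6   55.4   31.3   15.1] 0.0516
side tin [331. 198.] 141 [ 625.3 -278.7   55.7   32.5    6.6] 0.052
side tin [298. 230.] 187 [ 468.6 -334.    56.1   34.    27.5] 0.0515
side blue [247. 143.] 1063
   -0.002 501 [573.5 147.8 179.2 102.3 -13.6] [0.541  0.1492 0.0102]
   0.063 293 [628.9 132.3  88.7  81.1  72.8] [0.628  0.1304 0.0722]
```

View pics/crop.png

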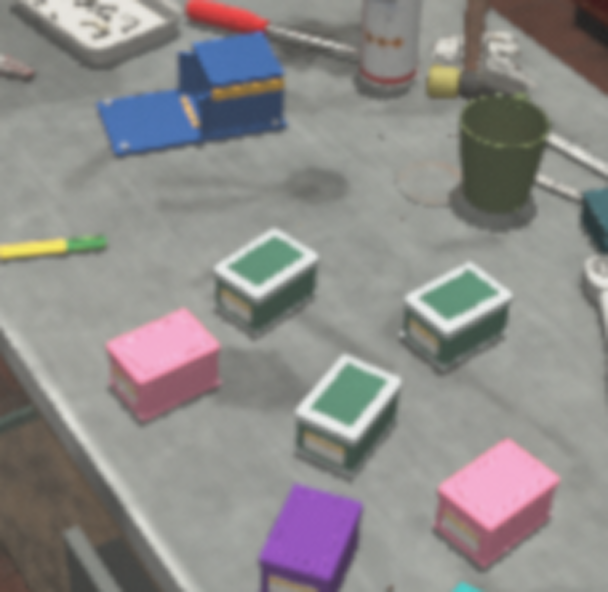

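The enlarged crop confirms the candidates. The three tins with a green top and silver rim at crop (266,262), (458,297) and (350,395) match the description. The pink and purple ones have no silver lid and stay put. The bay's plate and roof sizes agree with those given. Next I'll look at the bay from above.

```bash
cat > go.py <<'E'
# go.py x y z(mm) toolx_angle_deg -> shift in 25mm units, turn in 8deg units, in tool axes
import sys
from plant import *
from h import *
a=np.array(sys.argv[1:],float); s=state(); q=s["tool_rot"]; r=R.from_quat(q[[1,2,3,0]])
t=np.radians(a[3]); X=np.array([np.cos(t),np.sin(t),0]); Z=np.array([0,0,-1.]); G=R.from_matrix(np.c_[X,np.cross(Z,X),Z])
print("t",s["time"],"pos",s["tool_pos"].round(4),"shift",(r.inv().apply(a[:3]/1000-s["tool_pos"])/.025).round(2),"turn",(np.degrees((r.inv()*G).as_rotvec())/8).round(2),"F",s["contact_force"].round(2))
E
python3 go.py 530 150 250 166.4
```

```text
t 0.1 pos [0.1826 0.5971 0.2301] shift [-18.52 -13.04  -0.77] turn [-0.01 -0.   -0.43] F [ 0.04 -0.72 -0.9 ]
```

Call:
jog_arm(
  targets=[
    [[-18.5,-13,-0.8],[0,0,-0.4],100],
    [[-18.5,-13,-0.8],[0,0,-0.4],100],
    [[-18.5,-13,-0.8],[0,0,-0.4],100],
    [[-18.5,-13,-0.8],[0,0,-0.4],100],
    [[-18.5,-13,-0.8],[0,0,-0.4],100],
    [[-18.5,-13,-0.8],[0,0,-0.4],100],
    [[-18.5,-13,-0.8],[0,0,-0.4],100],
    [[-18.5,-13,-0.8],[0,0,-0.4],100],
  ],
)

```text
time: 1.1
tool_pos: [0.4904, 0.2015, 0.2487]
tool_rot: [-0.0, 0.12, 0.993, 0.0]
contact_force: [1.3, 0.5, -0.1]
gripper_width: 1.001
grasp_force: 0.0
```

Call:
jog_arm(
  targets=[
    [[0,0,0],[0,0,0],100],
    [[0,0,0],[0,0,0],100],
    [[0,0,0],[0,0,0],100],
  ],
)

```text
time: 1.48
tool_pos: [0.4889, 0.2045, 0.2487]
tool_rot: [-0.0, 0.119, 0.993, 0.0]
contact_force: [0.1, 0.6, 0.3]
gripper_width: 0.997
grasp_force: 0.0
```

```bash
cat > look.py <<'E'
import sys
from plant import *
from h import *
n=sys.argv[1]; c=camera_params("wrist"); s=state(); p,d=grab_frame("wrist"); cv2.imwrite(f"pics/{n}.png",p[:,:,::-1])
print("t",s["time"],"pos",s["tool_pos"].round(4),s["tool_rot"].round(3),s["contact_force"].round(2))
hsv=cv2.cvtColor(p,cv2.COLOR_RGB2HSV);H,S,V=[hsv[...,i].astype(int) for i in range(3)]
r_,t_=Twc(c,s)
g=(abs(H-75)<20)&(S>70)&(V>30)
for ce,px in blobs(g,300):
    hh=cloud(c,px,d,s)[:,2]; top=px[(hh>.043)&(hh<.06)]
    if len(top)>300: print("tin",ce.round(),len(top),rect(plane(c,top,.05,s)),np.median(hh[hh>.043]).round(4))
b=(abs(H-110)<14)&(S>110)&(V>40)
for ce,px in blobs(b,800):
    P=cloud(c,px,d,s); print("blue",ce.round(),len(px))
    for lo,hi,z in((-.002,.016,.008),(.062,.08,.07)):
        k=(P[:,2]>lo)&(P[:,2]<hi)
        if k.sum()>500:
            m=np.zeros(g.shape,np.uint8); m[px[k][:,1],px[k][:,0]]=1; m=cv2.morphologyEx(m,cv2.MORPH_OPEN,np.ones((5,5)))
            q=max(blobs(m),key=lambda o:len(o[1]))[1]
            print("  z",z,k.sum(),rect(plane(c,q,z,s)),rect(cloud(c,q,d,s)),"h",np.median(P[k][:,2]).round(4))
E
python3 look.py bay
```

```text
t 1.475 pos [0.4889 0.2045 0.2487] [-0.     0.119  0.993  0.   ] [0.15 0.56 0.32]
tin [ 16. 253.] 1244 [ 494.1 -148.7   64.8   41.    14.4] 0.0491
blue [257. 252.] 10027
  z 0.008 6100 [554.3 154.7 145.3  98.2 -14.2] [555.  153.5 145.7 100.3 -14.2] h 0.0073
  z 0.07 3411 [628.5 136.   81.3  80.3  75.7] [630.  135.3  81.6  81.   76.2] h 0.0693
```

View pics/bay.png

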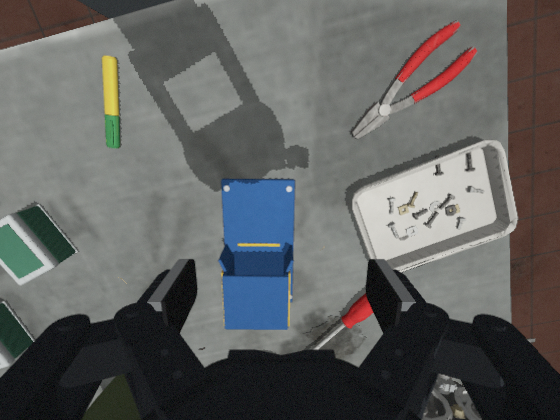

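The bay view shows the plate and roof at (258,215) and (257,300). The two measurements agree on a rack origin at (577,149) with yaw -14.1°, so load is at about (528,161) and home at about (621,138). Now tin A.

```bash
python3 go.py 494 -149 180 194.4
```

```text
t 1.525 pos [0.4889 0.2045 0.2488] shift [ -3.55 -13.69   2.75] turn [ 0.   -0.   -3.51] F [ 0.37  1.37 -0.5 ]
```

Call:
jog_arm(
  targets=[
    [[-3.6,-13.7,2.8],[0,0,-3.5],100],
    [[-3.6,-13.7,2.8],[0,0,-3.5],100],
    [[-3.6,-13.7,2.8],[0,0,-3.5],100],
    [[-3.6,-13.7,2.8],[0,0,-3.5],100],
    [[-3.6,-13.7,2.8],[0,0,-3.5],100],
    [[-3.6,-13.7,2.8],[0,0,-3.5],100],
    [[-3.6,-13.7,2.8],[0,0,-3.5],100],
    [[-3.6,-13.7,2.8],[0,0,-3.5],100],
  ],
)

```text
time: 2.52
tool_pos: [0.4955, -0.1498, 0.179]
tool_rot: [-0.0, -0.124, 0.992, 0.0]
contact_force: [0.9, 0.2, -0.3]
gripper_width: 0.998
grasp_force: 0.0
```

Call:
jog_arm(
  targets=[
    [[0,0,0],[0,0,0],100],
    [[0,0,0],[0,0,0],100],
  ],
)

```text
time: 2.78
tool_pos: [0.4958, -0.1494, 0.1794]
tool_rot: [0.0, -0.125, 0.992, -0.0]
contact_force: [0.5, 0.4, 0.8]
gripper_width: 1.002
grasp_force: 0.0
```

```bash
python3 look.py A; python3 go.py 494 -149 12 194.4
```

```text
t 2.775 pos [ 0.4958 -0.1494  0.1794] [ 0.    -0.125  0.992 -0.   ] [0.46 0.39 0.77]
tin [ 86. 115.] 3565 [ 465.1 -335.3   64.6   41.2   27. ] 0.0493
tin [281. 196.] 2686 [ 494.1 -150.3   63.1   40.7   14.3] 0.0497
tin [130. 277.] 1849 [ 620.8 -281.    64.7   40.6    6.8] 0.0496
blue [512. 286.] 7256
  z 0.008 6202 [550.2 154.1 135.1 109.1 -13.9] [550.  154.3 134.7 101.4 -14.5] h 0.0075
t 2.825 pos [ 0.4957 -0.1496  0.1793] shift [0.06 0.04 6.69] turn [-0.    0.   -0.01] F [ 0.04  0.66 -0.09]
```

Call:
jog_arm(
  targets=[
    [[0,0,2.5],[0,0,0],100],
    [[0,0,5],[0,0,0],100],
    [[0,0,6.2],[0,0,0],100],
    [[0,0,6.7],[0,0,0],100],
    [[0,0,6.7],[0,0,0],50],
    [[0,0,6.7],[0,0,0],50],
    [[0,0,6.7],[0,0,0],50],
    [[0,0,6.7],[0,0,0],50],
  ],
)

```text
time: 3.82
tool_pos: [0.4969, -0.1512, 0.0134]
tool_rot: [0.002, -0.124, 0.992, -0.001]
contact_force: [0.2, 2.1, 5.3]
gripper_width: 0.696
grasp_force: 68.5
```

Call:
jog_arm(
  targets=[
    [[0,0,0],[0,0,0],50],
    [[0,0,0],[0,0,0],50],
  ],
)

```text
time: 4.08
tool_pos: [0.4969, -0.1512, 0.0134]
tool_rot: [0.001, -0.124, 0.992, -0.001]
contact_force: [-0.3, 2.1, 6.7]
gripper_width: 0.694
grasp_force: 68.7
```

Call:
jog_arm(
  targets=[
    [[0,0,-0.3],[0,0,0],50],
    [[0,0,-0.7],[0,0,0],50],
    [[0,0,-1],[0,0,0],50],
    [[0,0,-1],[0,0,0],50],
    [[0,0,-1],[0,0,0],50],
    [[0,0,-1],[0,0,0],50],
  ],
)

```text
time: 4.82
tool_pos: [0.495, -0.1506, 0.036]
tool_rot: [-0.0, -0.124, 0.992, 0.0]
contact_force: [-0.9, -0.4, -6.5]
gripper_width: 0.694
grasp_force: 67.5
```

Call:
jog_arm(
  targets=[
    [[0,0,0],[0,0,0],50],
  ],
)

```text
time: 4.95
tool_pos: [0.4952, -0.1506, 0.0361]
tool_rot: [-0.0, -0.124, 0.992, 0.0]
contact_force: [0.9, 1.0, -6.0]
gripper_width: 0.693
grasp_force: 67.5
```

Call:
jog_arm(
  targets=[
    [[0,0,0],[0,0,0],50],
  ],
)

```text
time: 5.08
tool_pos: [0.4953, -0.1507, 0.0363]
tool_rot: [-0.0, -0.124, 0.992, 0.0]
contact_force: [-0.2, 0.8, -5.6]
gripper_width: 0.692
grasp_force: 67.5
```

About 6 N when lifted, so A is the full tin (0.6 kg) and the others can stay untouched. Next I'll carry it over the loading plate.

```bash
python3 go.py 525.5 162 120 165.9
```

```text
t 5.075 pos [ 0.4953 -0.1507  0.0363] shift [-4.24 11.83 -3.35] turn [ 0.   -0.    3.54] F [-0.2   0.79 -5.6 ]
```

Call:
jog_arm(
  targets=[
    [[0,0,-1.7],[0,0,0],50],
    [[0,0,-3.35],[0,0,0],50],
    [[-0.8,2.2,-3.35],[0,0,0.7],50],
    [[-1.5,4.2,-3.35],[0,0,1.4],50],
    [[-2.3,6.4,-3.35],[0,0,2.1],50],
    [[-3,8.4,-3.35],[0,0,2.8],50],
    [[-3.8,10.6,-3.35],[0,0,3.3],50],
    [[-4.2,11.8,-3.35],[0,0,3.55],50],
  ],
)

```text
time: 6.08
tool_pos: [0.5246, 0.1637, 0.1202]
tool_rot: [0.0, 0.123, 0.992, 0.0]
contact_force: [0.1, -0.4, -6.2]
gripper_width: 0.694
grasp_force: 71.4
```

Call:
jog_arm(
  targets=[
    [[0,0,0],[0,0,0],50],
    [[0,0,0],[0,0,0],50],
    [[0,0,0],[0,0,0],50],
  ],
)

```text
time: 6.45
tool_pos: [0.5248, 0.16, 0.12]
tool_rot: [-0.0, 0.124, 0.992, -0.0]
contact_force: [-0.2, 1.1, -6.2]
gripper_width: 0.69
grasp_force: 71.9
```

```bash
python3 look.py carry;python3 go.py 525.5 162 22 165.9
```

```text
t 6.45 pos [0.5248 0.16   0.12  ] [-0.     0.124  0.992 -0.   ] [-0.25  1.05 -6.22]
blue [284. 169.] 2360
  z 0.008 2347 [493.9 169.7  98.1  19.4  75.7] [493.6 169.   99.8  19.7  76.3] h 0.0072
t 6.5 pos [0.5249 0.16   0.1201] shift [-0.01  0.08  3.93] turn [-0.   -0.   -0.02] F [ 0.72 -1.16 -5.51]
```

View pics/carry.png

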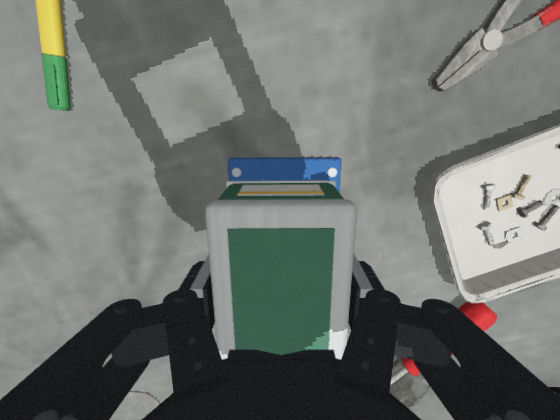

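The picture shows tin and plate aligned (tin axis at column 282, plate at 284). I'll lower it onto the plate and release.

Call:
jog_arm(
  targets=[
    [[0,0.08,1.5],[0,0,0],50],
    [[0,0.08,3],[0,0,0],50],
    [[0,0.08,3.6],[0,0,0],50],
    [[0,0.08,3.8],[0,0,0],50],
    [[0,0.08,3.9],[0,0,0],50],
    [[0,0.08,3.9],[0,0,0],50],
  ],
)

```text
time: 7.25
tool_pos: [0.5265, 0.1631, 0.0242]
tool_rot: [0.001, 0.124, 0.992, 0.0]
contact_force: [-0.0, -1.0, -6.8]
gripper_width: 0.697
grasp_force: 71.7
```

Call:
jog_arm(
  targets=[
    [[0,0,0],[0,0,0],50],
  ],
)

```text
time: 7.38
tool_pos: [0.5262, 0.1631, 0.0239]
tool_rot: [0.001, 0.124, 0.992, 0.0]
contact_force: [0.4, -0.5, -5.7]
gripper_width: 0.694
grasp_force: 71.7
```

Call:
jog_arm(
  targets=[
    [[0,0,0.06],[0,0,0],50],
    [[0,0,0.1],[0,0,0],50],
    [[0,0,0.13],[0,0,0],50],
    [[0,0,0.13],[0,0,0],50],
  ],
)

```text
time: 7.88
tool_pos: [0.5257, 0.1631, 0.0214]
tool_rot: [-0.0, 0.124, 0.992, -0.0]
contact_force: [-6.8, -1.2, 7.2]
gripper_width: 0.692
grasp_force: 73.7
```

Call:
jog_arm(
  targets=[
    [[0,0,0],[0,0,0],100],
    [[0,0,0],[0,0,0],100],
    [[0,0,0],[0,0,0],100],
    [[0,0,-2],[0,0,0],100],
    [[0,0,-4],[0,0,0],100],
    [[0,0,-6],[0,0,0],100],
    [[0,0,-6],[0,0,0],100],
  ],
)

```text
time: 8.75
tool_pos: [0.5288, 0.1636, 0.1756]
tool_rot: [0.005, 0.124, 0.992, 0.002]
contact_force: [0.1, 0.1, -0.6]
gripper_width: 1.001
grasp_force: 0.0
```

```bash
sed -i 's/hh>.043)&(hh<.06/hh>.043)\&(hh<.07/; s/plane(c,top,.05,s)/plane(c,top,round(np.median(hh[hh>.043]),3),s)/' look.py; python3 look.py rel; python3 go.py 438 185 110 165.9
```

```text
t 8.75 pos [0.5288 0.1636 0.1756] [0.005 0.124 0.992 0.002] [ 0.08  0.14 -0.58]
tin [279. 195.] 2930 [524.  162.8  64.2  40.7 -14.3] 0.0576
blue [278. 267.] 10644
  z 0.008 4134 [563.5 157.3 125.7  88.2 -14.4] [564.1 157.2 126.9  88.4 -14.3] h 0.0073
  z 0.07 5667 [627.5 135.8  81.7  81.6 -14.4] [629.8 135.2  82.2  81.   75.4] h 0.0692
t 8.8 pos [0.527  0.1632 0.1723] shift [ 3.68 -0.04  2.47] turn [ 0.02  0.04 -0.01] F [-0.26 -0.68 -0.59]
```

Tin stands on the plate at rack x = -55, 0.5 mm off the centre line, yaw matched. Next I'll go behind it with the fingers shut and push.

```bash
python3 go.py 451 180.5 20 165.9
```

```text
t 8.8 pos [0.527  0.1632 0.1723] shift [ 3.15 -0.09  6.08] turn [ 0.02  0.04 -0.01] F [-0.26 -0.68 -0.59]
```

Call:
jog_arm(
  targets=[
    [[1.6,-0.1,0],[0,0,0],0],
    [[3.1,-0.1,0],[0,0,0],0],
    [[3.1,-0.1,0],[0,0,0],0],
    [[3.1,-0.1,0],[0,0,0],0],
    [[3.1,-0.1,2],[0,0,0],0],
    [[3.1,-0.1,4],[0,0,0],0],
    [[3.1,-0.1,5.5],[0,0,0],0],
    [[3.1,-0.1,6.1],[0,0,0],0],
  ],
)

```text
time: 9.8
tool_pos: [0.4483, 0.1788, 0.014]
tool_rot: [-0.002, 0.124, 0.992, -0.001]
contact_force: [0.1, 0.7, -0.9]
gripper_width: 0.002
grasp_force: 0.0
```

Call:
jog_arm(
  targets=[
    [[0,0,0],[0,0,0],0],
    [[0,0,0],[0,0,0],0],
  ],
)

```text
time: 10.05
tool_pos: [0.4514, 0.1798, 0.0188]
tool_rot: [0.001, 0.124, 0.992, 0.001]
contact_force: [-0.1, 0.4, 0.6]
gripper_width: 0.001
grasp_force: 0.0
```

```bash
python3 go.py 570 150.7 20 165.9
```

```text
t 10.05 pos [0.4514 0.1798 0.0188] shift [-4.89  0.04 -0.04] turn [ 0.01  0.02 -0.01] F [-0.11  0.38  0.59]
```

Call:
jog_arm(
  targets=[
    [[-0.3,0,0],[0,0,0],0],
    [[-0.6,0,0],[0,0,0],0],
    [[-0.85,0,0],[0,0,0],0],
    [[-1.1,0,0],[0,0,0],0],
    [[-1.35,0,0],[0,0,0],0],
    [[-1.6,0,0],[0,0,0],0],
    [[-1.85,0,0],[0,0,0],0],
    [[-2.1,0,0],[0,0,0],0],
  ],
)

```text
time: 11.05
tool_pos: [0.4997, 0.1667, 0.0165]
tool_rot: [-0.001, 0.124, 0.992, -0.0]
contact_force: [-5.3, 1.1, 2.9]
gripper_width: -0.0
grasp_force: 0.0
```

Call:
jog_arm(
  targets=[
    [[-0.25,0.02,0],[0,0,0],0],
    [[-0.5,0.03,0],[0,0,0],0],
    [[-0.75,0.04,0],[0,0,0],0],
    [[-1,0.04,0],[0,0,0],0],
    [[-1.25,0.04,0],[0,0,0],0],
    [[-1.5,0.04,0],[0,0,0],0],
    [[-1.75,0.04,0],[0,0,0],0],
    [[-2,0.04,0],[0,0,0],0],
  ],
)

```text
time: 12.05
tool_pos: [0.5484, 0.1555, 0.0165]
tool_rot: [-0.001, 0.124, 0.992, -0.0]
contact_force: [-4.9, 1.8, 3.5]
gripper_width: 0.001
grasp_force: 0.0
```

```bash
python3 go.py 570 150.7 20 165.9
```

```text
t 12.05 pos [0.5484 0.1555 0.0165] shift [-0.88  0.03 -0.14] turn [-0.   -0.02 -0.01] F [-4.94  1.79  3.46]
```

Call:
jog_arm(
  targets=[
    [[-0.2,0,0],[0,0,0],0],
    [[-0.4,0,0],[0,0,0],0],
    [[-0.5,0,0],[0,0,0],0],
    [[-0.6,0,0],[0,0,0],0],
    [[-0.65,0,0],[0,0,0],0],
    [[-0.7,0,0],[0,0,0],0],
  ],
)

```text
time: 12.8
tool_pos: [0.5661, 0.151, 0.0168]
tool_rot: [-0.0, 0.124, 0.992, -0.0]
contact_force: [-3.2, 0.6, -0.5]
gripper_width: -0.0
grasp_force: 0.0
```

Call:
jog_arm(
  targets=[
    [[-0.05,0,0],[0,0,0],0],
    [[-0.1,0,0],[0,0,0],0],
    [[-0.15,0,0],[0,0,0],0],
  ],
)

```text
time: 13.18
tool_pos: [0.5699, 0.1501, 0.017]
tool_rot: [0.0, 0.124, 0.992, -0.0]
contact_force: [-3.4, 0.8, -1.2]
gripper_width: 0.002
grasp_force: 0.0
```

```bash
python3 go.py 570 150.7 20 165.9
```

```text
t 13.175 pos [0.5699 0.1501 0.017 ] shift [ 0.    0.02 -0.12] turn [-0.    0.   -0.01] F [-3.4   0.76 -1.24]
```

Not against the stop yet, so I'll continue in small steps.

Call:
jog_arm(
  targets=[
    [[-0.06,0,0],[0,0,0],0],
    [[-0.12,0,0],[0,0,0],0],
    [[-0.12,0,0],[0,0,0],0],
  ],
)

```text
time: 13.55
tool_pos: [0.5698, 0.1503, 0.0164]
tool_rot: [-0.004, 0.124, 0.992, 0.0]
contact_force: [-12.1, 3.4, 5.3]
gripper_width: -0.002
grasp_force: 0.0
```

Call:
jog_arm(
  targets=[
    [[-0.06,0,0],[0,0,0],0],
    [[-0.12,0,0],[0,0,0],0],
    [[-0.12,0,0],[0,0,0],0],
  ],
)

```text
time: 13.92
tool_pos: [0.5698, 0.1508, 0.016]
tool_rot: [-0.007, 0.124, 0.992, 0.001]
contact_force: [-21.8, 7.4, 10.5]
gripper_width: -0.001
grasp_force: 0.0
```

Force rises at TCP rack x = -7, exactly where the stop should be. I'll back off, rise and check.

Call:
jog_arm(
  targets=[
    [[0.3,0,0],[0,0,0],0],
    [[1.2,0,0],[0,0,0],0],
    [[2,0,0],[0,0,0],0],
    [[3,0,-1.5],[0,0,0],0],
    [[4,0,-4],[0,0,0],0],
    [[4,0,-6],[0,0,0],0],
    [[4,0,-7],[0,0,0],0],
    [[4,0,-7],[0,0,0],0],
  ],
)

```text
time: 14.92
tool_pos: [0.4814, 0.1735, 0.1961]
tool_rot: [0.005, 0.124, 0.992, 0.001]
contact_force: [1.1, 0.2, -0.8]
gripper_width: -0.004
grasp_force: 0.0
```

```bash
python3 look.py end
python3 - <<'E'
from plant import *
from h import *
for n in ("side",):
    p,d=grab_frame(n);c=camera_params(n)
    hsv=cv2.cvtColor(p,cv2.COLOR_RGB2HSV);H,S,V=[hsv[...,i].astype(int) for i in range(3)]
    g=(abs(H-75)<20)&(S>90)&(V>30); g[:170]=0; g[270:]=0
    for ce,px in blobs(g,50):
        hh=cloud(c,px,d)[:,2]; top=px[hh>.042]
        if 230<ce[0]<370 and len(top)>30: print(n,rect(plane(c,top,.05)))
E
```

```text
t 14.925 pos [0.4814 0.1735 0.1961] [0.005 0.124 0.992 0.001] [ 1.07  0.24 -0.8 ]
blue [280. 226.] 6103
  z 0.008 5587 [535.9 159.3 105.9  97.8 -14.3] [536.  159.1 105.9  98.7 -13.8] h 0.0073
side [ 625.4 -278.7   55.7   32.4    7.9]
side [ 468.6 -333.9   56.    33.9   27. ]
```

View pics/end.png

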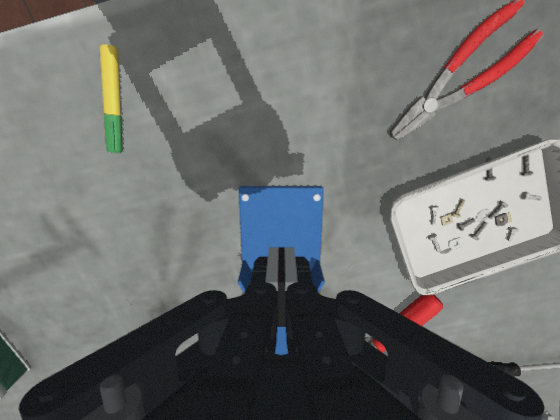

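The shut gripper hides the tin, so I'll retreat a little, open, and look again.

Call:
jog_arm(
  targets=[
    [[2,0,0],[0,0,0],100],
    [[3,0,0],[0,0,0],100],
    [[3,0,0],[0,0,0],100],
    [[3,0,0],[0,0,0],100],
    [[3,0,0],[0,0,0],100],
  ],
)

```text
time: 15.65
tool_pos: [0.4066, 0.1913, 0.1916]
tool_rot: [-0.0, 0.124, 0.992, -0.0]
contact_force: [-0.2, 0.4, 0.4]
gripper_width: 0.995
grasp_force: 0.0
```

```bash
python3 look.py end2
python3 - <<'E'
import cv2
p=cv2.imread("pics/end2.png"); cv2.imwrite("pics/end2c.png",cv2.resize(p[180:400,180:380],None,fx=2.7,fy=2.7,interpolation=2))
E
```

```text
t 15.65 pos [0.4066 0.1913 0.1916] [-0.     0.124  0.992 -0.   ] [-0.21  0.42  0.43]
blue [282. 291.] 6122
  z 0.008 5466 [549.2 155.8 137.4  98.1 -14. ] [550.2 154.9 136.5  99.7 -14.2] h 0.0073
```

View pics/end2c.png

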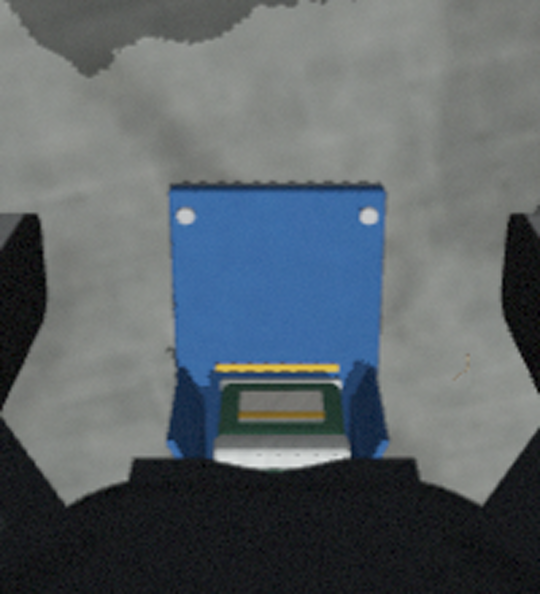

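The crop shows the tin level between the lips, with its base edge at crop (282,383), full-frame (284,322). I'll check that edge's position and hand in if it fits.

Run:
```python
from plant import *
from h import *
s=state(); P=plane(camera_params("wrist"),[[221/2.7+180,381/2.7+180],[344/2.7+180,381/2.7+180]],.008,s)[:,:2]*1000-[577,149]
a=np.radians(-14.1);u=np.array([np.cos(a),np.sin(a)]);n=np.array([-u[1],u[0]])
x,y=P@u,P@n; print("rack x,y of base corners",x.round(1),y.round(1))
if abs(x.mean()-4)<5 and abs(y.mean())<6: print(job_done())
```

```text
rack x,y of base corners [8.1 8.3] [-27.3  33.3]
the job is handed in; nothing more can be done
None
```

The full tin (the one nearest the bay, about 6 N when lifted) is slid home against the back stop, level and about 3 mm off the centre line; the two light tins were never touched, the arm is clear, and the job is handed in at about 16 s, with no verdict returned.

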